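Gauge a specimen plate and put it away in its groove

ROBOT

A 6-joint arm with a two-finger parallel gripper is mounted at the origin on the work surface. World frame = base frame: x ahead of the robot, y to its left, z up, the work surface at z = 0. Lengths are in mm, angles in rad, forces in N, time in s.
With the tool pointing down it reaches from about 350 to 925 mm from the base axis. Payload 6.4 kg.
Tool frame: the origin (TCP) lies midway between the tips of the shut fingers; the grasp point (between the pads) lies 19 mm behind it; y points along the fingers, x is the direction in which the jaws open and shut, and the axes are right-handed (so a half turn about y gives the same grasp; the last joint's range is limited). The gripper opens to 85 mm and grips with 20 to 120 N. Pads are 22 mm wide; open, the fingers measure 114 mm over their backs; the gripper's body (76 mm by 85 mm) begins 54 mm behind the grasp point. The pads swing forward as they close: fully open they stand 13 mm farther back than shut.
Start: joints at [0.948, 0.245, 1.558, -0, 1.339, -0.174], TCP at [282.024, 585.642, 231.29] pointing down, gripper open.
Joint ranges: [-3.13, 3.13], [-1.02, 2.26], [0.13, 2.54], [-0.95, 4.09], [0.21, 2.88], [-2.74, 2.74]. Speed limits (rad/s): [2.57, 2.57, 3.14, 3.14, 3.14, 3.14].

INTERFACE

Orientations are given as a rotation vector (axis times angle).
In Python, from cell import manip, viewer, order gives the robot as it stands.
- The arm moves only by the shell command python3 -m inch 'ROWS' [FORCE]. ROWS is JSON, a list of rows, each a list of 5 numbers: the shift along the world's x, y, z in units of 30 mm (1.0 is 30 mm), then the turn about the world's z in units of 5 degrees (1.0 is 5 degrees), then the closure, from -1 (fully open) to 1 (shut). In form: [[dx, dy, dz, yaw, jaw], ...]. A call has 1 to 10 rows; each row shifts and turns the commanded pose from where the row before left it; what a row does not reach is not made up. A row lasts 1/10 s, in which the tool goes at most 50 mm and 8.59 degrees, less where a joint would pass 70% of its speed; a pose out of reach is approached as far as the arm can. A call is refused whole if a number of a shift passes 1 or a number of a turn 1, either way. A call with a gripper value outside its range is refused whole. The fingers move at their own pace and stop on an object; FORCE is the grip in N (left out, the last holds). Time passes only in rows, so rows that do not move let the fingers close. It gives the time, the measured TCP pose, the force and the opening at its end, in the units of the state.
- manip.get_state(): the state, without advancing time (a new reading comes with each control period).
- viewer.snapshot(name): name is "side" or "top"; returns (picture, depth): 480x640x3 uint8, red, green, blue; 480x640 float32, mm along the optical axis (not along the pixel's ray), 0 where there is no reading.
- viewer.camera_model(name): a dict with "vertical_fov" (degrees; the focal length in pixels is half the picture's height over the tangent of half this angle, whatever the lens; pixels are square), "cx", "cy" (the principal point, pixels), "rvec" (rotation vector, rad) and "tvec" (3), from world to camera coordinates, as OpenCV has them. Camera axes: x right, y down, z forward; pixel columns grow to the right and rows downward; lengths in mm; the calibration is good to about 2 mm. A picture is of the moment at which its call begins. camera_model takes no time and is no camera call.
- order.sign_off(): hands the job in, once; it reports no verdict.
The state is a dict: "time": time; "joint_positions": joint angles; "joint_vel": joint speeds; "joint_efforts": joint torques, N m; "tool_pos": TCP position; "tool_rot": TCP orientation; "ft_force": force on the tool from outside, world axes, zero at the start; "moment": the same for the moment, N m; "width": opening from 0.0 (shut) to 1.0 (fully open).
Only numpy, scipy, OpenCV 4.12 (cv2) and the standard library are available. Lean on these libraries where they do the work, as an engineer would, in place of code of your own. Each camera call takes 0.05 s, during which the arm holds its last target.

TASK

Three aluminium specimen plates of different thickness stand in the steel rack. Pinch the middle one to find out how thick it is and put it away in the blue holder, upright and centred, in the groove made for that thickness, without trying it in the other grooves. Push it down gently against the sprung cheeks until it is fully home on the groove floor, finish by pressing it down with about 20 N for half a second, no rougher, and let go; leave the other two plates and everything else where they are.

Things in the scene. Friction and masses are not known exactly. Their poses are not given: they have to be found in the camera images.
- rack_mid (a point): floor of the middle bay of the fixed steel rack (100 x 200 mm), 8 mm above the table. Three bays, 75 mm apart along the rack's y; plates stand lengthwise along its x. Low ribs (top 20 mm above the table, 26 mm clear between them) guide each plate's foot, so a plate may stand a few mm off the bay's middle
- plate_p_mid (a point): centre of one of three aluminium plates, alike but for thickness: one 10, one 14, one 18 mm (which is which is not known). 80 mm long (own x), 70 mm tall (own z), thickness along own y, upright on its long edge in a rack bay; 35 mm above its lower edge; 0.11 to 0.35 kg
- plate_q_mid (a point): centre of one of three aluminium plates, alike but for thickness: one 10, one 14, one 18 mm (which is which is not known). 80 mm long (own x), 70 mm tall (own z), thickness along own y, upright on its long edge in a rack bay; 35 mm above its lower edge; 0.11 to 0.35 kg
- plate_r_mid (a point): centre of one of three aluminium plates, alike but for thickness: one 10, one 14, one 18 mm (which is which is not known). 80 mm long (own x), 70 mm tall (own z), thickness along own y, upright on its long edge in a rack bay; 35 mm above its lower edge; 0.11 to 0.35 kg
- holder: fixed blue holder, base 110 (x) x 200 (y) x 10 mm, origin under its centre. Three grooves along x, 50 mm apart across y; the cheeks' sloped lead-ins (8 mm wider at the mouth) top out 38 mm above the table. A short steel post (14 mm thick, top 55 mm above the table) stands at the +y end; from the post the grooves are thin, medium, thick. Over 40 N on it (floor plus cheeks) is rough
- groove_thin (a point): floor of the thin (nearest the steel post) groove, half-way along it, 10 mm above the table; x along the groove, y across, z up. Takes the 10 mm plate; empty, its two sprung cheeks (90 mm long) stand 8 mm apart. Each yields up to 2 mm at 3 to 4 N, so it takes about 5 to 12 N to push the plate down to the hard floor; then its centre is 35 mm above this point. A plate 4 mm thicker cannot enter; one 4 mm thinner stands loose
- groove_mid (a point): floor of the medium (centre) groove, half-way along it, 10 mm above the table; x along the groove, y across, z up. Takes the 14 mm plate; empty, its two sprung cheeks (90 mm long) stand 12 mm apart. Each yields up to 2 mm at 3 to 4 N, so it takes about 5 to 12 N to push the plate down to the hard floor; then its centre is 35 mm above this point. A plate 4 mm thicker cannot enter; one 4 mm thinner stands loose
- groove_thick (a point): floor of the thick (farthest from the post) groove, half-way along it, 10 mm above the table; x along the groove, y across, z up. Takes the 18 mm plate; empty, its two sprung cheeks (90 mm long) stand 16 mm apart. Each yields up to 2 mm at 3 to 4 N, so it takes about 5 to 12 N to push the plate down to the hard floor; then its centre is 35 mm above this point. A plate 4 mm thicker cannot enter; one 4 mm thinner stands loose
- soles: the steel strips that form the hard groove floors (fixed, 10 mm above the table); same origin and axes as the holder
- beaker: bystander: glass beaker, 68 mm across, 90 mm tall, origin under its centre
- flask: bystander: conical glass flask, 72 mm across, 103 mm tall, origin under its centre
- jar: bystander: white plastic jar, 56 mm across, 60 mm tall, origin under its centre
- spool: bystander: small wooden spool, 36 mm across, 36 mm tall, origin under its centre
- weight: bystander: brass weight, 40 mm across, 30 mm tall, origin under its centre
- boss: bystander: steel clamp boss, about 55 x 26 x 34 mm, origin under its block
- wiper: bystander: board wiper, 50 x 120 x 32 mm, origin under its centre
Mind the look-alikes: they are no part of the job. Leave any green or orange look-alike of the part that bears plate_p_mid alone.

How it is judged:
By the outcome, as a careful person would: the job done as asked, in the order asked, and still so for the second after the job is handed in, with the robot touching nothing.
It also fails if it takes over 43 s, if anything falls off the work surface, if the arm or the gripper's body presses on something with over 40 N, if the wrist force passes 120 N, or if a joint passes its speed limit or range.

## Working session

There is one attempt and no reset: what is moved stays moved. The work goes in short steps, Python scripts to look and compute and a shell command to move; the robot and the scene stay as the last step left them, time stands still between calls to the robot, and variables do not carry over. Pictures are saved under pics/ and viewed, and the job is handed in when it is done.

```bash
ls; mkdir -p pics; python3 - <<'E'
from cell import manip, viewer, order
import cv2,numpy as np
print(manip.get_state())
for n in("side","top"):
    p,d=viewer.snapshot(n); cv2.imwrite(f"pics/{n}0.png",p[:,:,::-1]); np.save(f"pics/{n}0.npy",d); np.save(f"pics/{n}0_rgb.npy",p)
    print(n,viewer.camera_model(n))
E
```

```text
pics
{'time': 0.0, 'joint_positions': array([ 9.47885395e-01,  2.45824511e-01,  1.55902128e+00, -7.61929522e-06,
        1.33874338e+00, -1.74100712e-01]), 'joint_vel': array([ 0.00045599,  0.00110741,  0.00032551,  0.00082975,  0.00107022,
       -0.00117684]), 'joint_efforts': array([-1.14654842e-03, -4.29524696e+01, -3.26122355e+01, -1.97727131e-04,
        5.36187334e-03,  1.18644625e-06]), 'tool_pos': array([281.68890777, 585.15626628, 230.16976294]), 'tool_rot': array([-1.3894924 , -0.87116089,  0.87418909]), 'ft_force': array([-0.15755854,  0.04269515, -1.05009897]), 'moment': array([-0.00202944, -0.00560909, -0.02374928]), 'width': 0.9984425919525095}
side {'vertical_fov': 48.46412799191128, 'cx': 315.24079268310584, 'cy': 236.99459494459674, 'rvec': array([ 1.9490152 , -0.80430919,  0.49880721]), 'tvec': array([-383.95291928,  261.92590487,  951.33460431])}
top {'vertical_fov': 49.880099075565035, 'cx': 317.05839070351476, 'cy': 235.4424224699385, 'rvec': array([ 2.15468143, -2.12685338,  0.21082967]), 'tvec': array([  3.1657999 , 558.08126323, 935.48171524])}
```

View pics/side0.png

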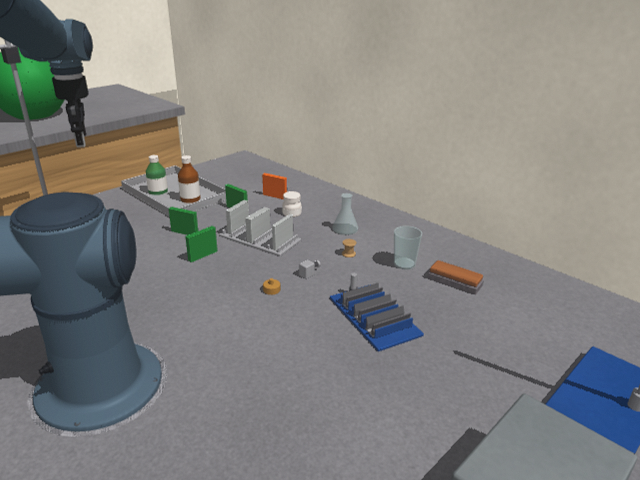

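View pics/top0.png

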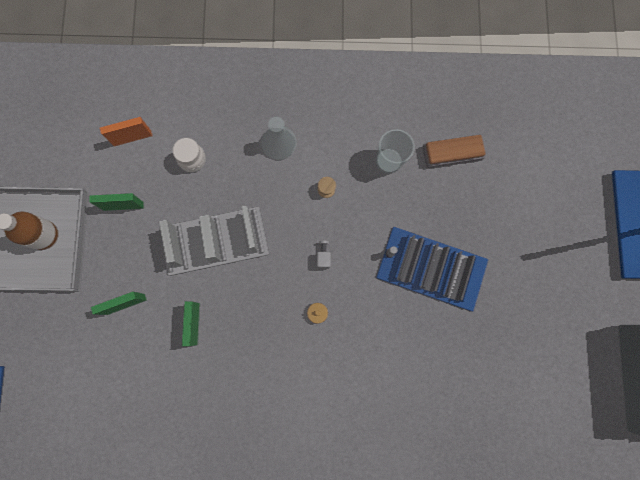

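The rack with its three plates is around top (210,240), and the holder is around (433,268) with its post at (393,252). Green and orange look-alikes lie to the left. Next I'll zoom in and measure.

```bash
cat > h.py <<'E'
import numpy as np,cv2
from cell import manip, viewer, order
def cam(n):
    m=viewer.camera_model(n); R=cv2.Rodrigues(np.array(m['rvec']))[0]; f=240/np.tan(np.radians(m['vertical_fov']/2))
    return R,np.array(m['tvec']),f,m['cx'],m['cy']
def cloud(n,d):
    R,t,f,cx,cy=cam(n); v,u=np.mgrid[0:480,0:640]
    P=np.stack([(u-cx)/f*d,(v-cy)/f*d,d],-1)
    return (P-t)@R
def ray(n,u,v,z):
    R,t,f,cx,cy=cam(n); C=-R.T@t; w=R.T@np.array([(u-cx)/f,(v-cy)/f,1]); return C+w*(z-C[2])/w[2]
def proj(n,X):
    R,t,f,cx,cy=cam(n); p=R@np.array(X,float)+t; return p[0]/p[2]*f+cx,p[1]/p[2]*f+cy
def shot(n,tag):
    p,d=viewer.snapshot(n); cv2.imwrite(f"pics/{n}{tag}.png",p[:,:,::-1]); np.save(f"pics/{n}{tag}.npy",d); np.save(f"pics/{n}{tag}_rgb.npy",p); return p,d
E
python3 - <<'E'
from h import *
d=np.load("pics/top0.npy");W=cloud("top",d);im=cv2.imread("pics/top0.png")
print("table z",np.median(W[350:400,250:350,2]), "axes at", [np.round(ray("top",u,v,0)) for u,v in((210,240),(433,268),(50,450),(600,20))])
H=W[...,2].copy();H[d==0]=0
r=(slice(195,285),slice(145,275))
h=(slice(220,315),slice(370,495))
for nm,s in(("rack",r),("hold",h)):
    a=cv2.resize(im[s],None,fx=6,fy=6,interpolation=cv2.INTER_NEAREST);cv2.imwrite(f"pics/z_{nm}.png",a)
    b=cv2.applyColorMap(np.clip(H[s]*2.5,0,255).astype(np.uint8),cv2.COLORMAP_JET);cv2.imwrite(f"pics/zh_{nm}.png",cv2.resize(b,None,fx=6,fy=6,interpolation=cv2.INTER_NEAREST))
# plate tops
m=np.zeros(H.shape,np.uint8);m[r]=(H[r]>68)&(H[r]<90)
n,l,st,c=cv2.connectedComponentsWithStats(m)
for i in range(1,n):
    if st[i,4]>20:
        P=W[l==i];print(i,st[i],P.mean(0).round(1),cv2.minAreaRect(P[:,:2].astype(np.float32)))
# holder
hsv=cv2.cvtColor(im,cv2.COLOR_BGR2HSV)
for lo,hi in((-1,6),(6,16),(28,45),(45,70)):
    m=np.zeros(H.shape,np.uint8);m[h]=(H[h]>lo)&(H[h]<hi)
    if lo<20:m&=((hsv[...,0]>100)&(hsv[...,0]<125)&(hsv[...,1]>120)).astype(np.uint8)
    n,l,st,c=cv2.connectedComponentsWithStats(m)
    for i in range(1,n):
        if st[i,4]>12:
            P=W[l==i];print(lo,hi,st[i],P.mean(0).round(1),cv2.minAreaRect(P[:,:2].astype(np.float32)))
E
```

```text
table z 0.5661131349922561 axes at [array([554., 222.,   0.]), array([ 504., -222.,    0.]), array([157., 498.,   0.]), array([1055., -606.,    0.])]
1 [242 206  14  43 247] [567.3 138.2  78. ] ((568.3238525390625, 138.6558380126953), (80.20152282714844, 10.209381103515625), 12.371320724487305)
2 [200 215  17  44 460] [547.8 212.2  77.9] ((548.4368896484375, 212.88868713378906), (79.90328979492188, 18.79460906982422), 11.23107624053955)
3 [160 220  16  44 383] [538.2 285.2  77.6] ((538.7384033203125, 286.0428771972656), (80.05999755859375, 14.582265853881836), 13.83186149597168)
6 16 [377 227  33  55 527] [ 531.4 -137.9    8.6] ((529.4872436523438, -140.4817352294922), (33.526573181152344, 109.1857681274414), 70.0032730102539)
6 16 [415 234   7   5  16] [ 566.5 -191.4    8. ] ((567.8587646484375, -191.74578857421875), (10.212400436401367, 9.045022964477539), 25.339406967163086)
6 16 [426 239  22   9  60] [ 553.4 -225.3    8.4] ((553.039306640625, -228.67498779296875), (42.4467658996582, 11.382125854492188), 81.37466430664062)
6 16 [450 246  12  12  37] [ 539.7 -263.7    8.4] ((540.61
[... 2144 characters left out ...]
64941406, -247.53330993652344), (4.40893030166626, 88.7663803100586), 71.4681396484375)
28 45 [448 251  15  45  87] [ 490.6 -254.7   37.4] ((491.0138244628906, -255.63929748535156), (5.811513900756836, 89.37049865722656), 71.60264587402344)
28 45 [421 253  10  28  47] [ 503.2 -200.1   30.3] ((503.4661560058594, -200.37814331054688), (3.6510777473449707, 54.84675979614258), 70.56896209716797)
28 45 [458 255  20  47 285] [ 481.9 -280.1   33.6] ((482.5778503417969, -281.4337158203125), (14.950627326965332, 90.54377746582031), 71.19576263427734)
45 70 [390 246   8   8  48] [ 531.4 -134.    54.5] ((531.8174438476562, -134.62741088867188), (12.4316987991333, 13.425286293029785), 70.53633880615234)
```

View pics/z_hold.png

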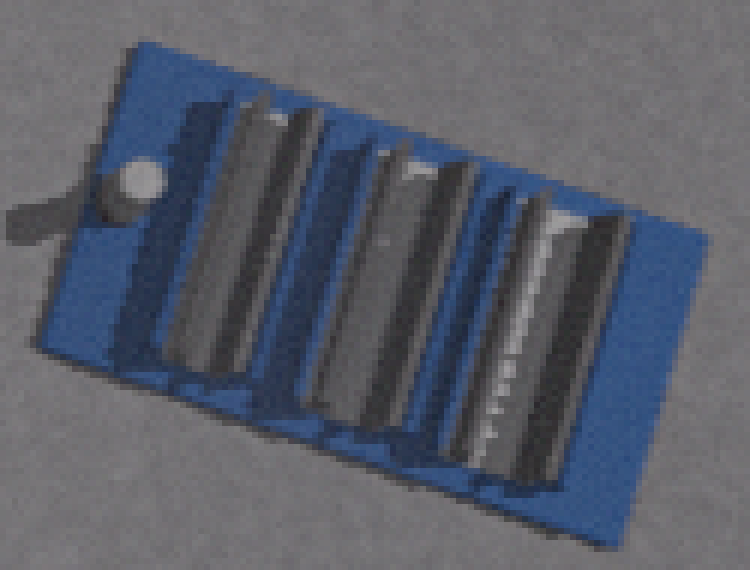

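View pics/z_rack.png

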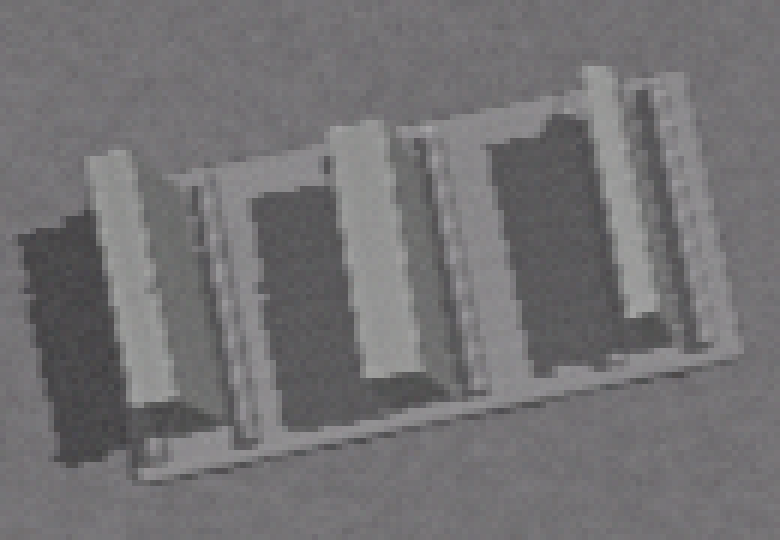

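```bash
python3 - <<'E'
from h import *
from scipy.spatial.transform import Rotation as Rr
s=manip.get_state();M=Rr.from_rotvec(s['tool_rot']).as_matrix();print(M.round(3),"jaw ang",np.degrees(np.arctan2(M[1,0],M[0,0])))
d=np.load("pics/top0.npy");W=cloud("top",d);im=cv2.imread("pics/top0.png")
H=W[...,2].copy()
# holder outline: everything above 5 mm in region
m=np.zeros(H.shape,np.uint8);m[220:318,368:497]=(H[220:318,368:497]>5)&(d[220:318,368:497]>0)
hsv=cv2.cvtColor(im,cv2.COLOR_BGR2HSV)
blue=((hsv[...,0]>100)&(hsv[...,0]<125)&(hsv[...,1]>120)).astype(np.uint8)
for nm,mm in (("h>5",m),("blue base",m&blue&(H<14).astype(np.uint8))):
    P=W[mm>0];P=P[:,:2].astype(np.float32);print(nm,cv2.minAreaRect(P))
a=np.radians(-18.8);ex=np.array([np.cos(a),np.sin(a)]);ey=np.array([-ex[1],ex[0]])
P=W[m>0];y=P[:,:2]@ey;x=P[:,:2]@ex
print("range",np.percentile(x,[.5,99.5]),np.percentile(y,[.5,99.5]))
k=abs(x-np.median(x))<35
for b in np.arange(-150,60,2.):
    q=k&(y>=b)&(y<b+2)
    if q.sum():print(int(b),round(np.median(P[q,2]),1),q.sum(),end=' | ')
E
```

```text
[[ 0.434 -0.001 -0.901]
 [ 0.901 -0.001  0.434]
 [-0.002 -1.     0.   ]] jaw ang 64.28651531377744
h>5 ((503.5408630371094, -222.04734802246094), (244.2957000732422, 199.63880920410156), 85.82754516601562)
blue base ((503.2421569824219, -218.9297637939453), (198.20196533203125, 109.29178619384766), 71.27992248535156)
range [492.3174537  602.00246389] [-144.7381285    53.13395164]
-150 5.3 2 | -148 5.1 1 | -146 7.9 27 | -144 8.1 30 | -142 8.5 39 | -140 8.2 26 | -138 8.6 39 | -136 7.7 39 | -134 8.7 30 | -132 8.3 37 | -130 8.3 31 | -128 8.8 39 | -126 9.1 26 | -124 10.9 3 | -120 27.9 4 | -118 30.2 40 | -116 27.9 52 | -112 37.1 15 | -110 38.1 40 | -108 34.4 73 | -106 24.0 106 | -104 13.5 65 | -102 10.3 37 | -100 10.3 32 | -98 10.9 40 | -96 10.2 33 | -94 10.2 39 | -92 11.1 7 | -88 29.0 7 | -86 23.8 19 | -84 21.9 126 | -82 37.6 24 | -78 29.2 20 | -76 22.8 92 | -74 11.9 71 | -72 8.2 17 | -68 29.3 3 | -66 30.2 35 | -64 26.4 64 | -60 36.9 17 | -58 38.0 38 | -56 34.4 66 | -54 25.5 94 | -52 11.8 58 | -50 10.0 38 | -48 10.4 34 | -46 10.2 35 | -44 11.6 20 | -42 21.6 1 | -40 29.4 12 | -38 35.5 18 | -36 22.6 114 | -34 13.8 37 | -30 29.6 19 | -28 24.4 87 | -26 10.8 55 | -24 8.0 36 | -22 8.5 33 | -20 8.4 38 | -18 9.9 3 | -16 29.0 3 | -14 30.1 35 | -12 24.9 70 | -8 37.5 17 | -6 38.5 33 | -4 34.9 60 | -2 26.8 71 | 0 11.8 59 | 2 11.4 36 | 4 11.1 30 | 6 24.7 3 | 8 28.9 16 | 10 35.6 18 | 12 21.4 92 | 14 10.1 52 | 16 10.7 2 | 18 29.9 18 | 20 28.7 71 | 22 9.3 54 | 24 8.1 37 | 26 8.3 31 | 28 8.5 34 | 30 8.6 34 | 32 8.0 30 | 34 8.3 21 | 36 9.6 28 | 38 9.0 33 | 40 9.4 36 | 42 9.2 33 | 44 10.0 39 | 46 9.3 36 | 48 9.4 43 | 50 9.9 46 | 52 8.1 38 | 54 12.2 1 |
```

```bash
python3 -m inch '[[0.68,-0.95,0,0.57,-0.2],[0.68,-0.95,0,0.57,-0.2],[0.68,-0.95,0,0.57,-0.2],[0.68,-0.95,0,0.57,-0.2],[0.68,-0.95,0,0.57,-0.2],[0.68,-0.95,0,0.57,-0.2],[0.68,-0.95,0,0.57,-0.2],[0.68,-0.95,0,0.57,-0.2],[0.68,-0.95,0,0.57,-0.2],[0.68,-0.95,0,0.57,-0.2]]' 20
python3 -m inch '[[0.69,-0.97,-0.5,0.57,-0.2],[0.69,-0.97,-0.5,0.57,-0.2],[0.69,-0.97,-0.5,0.54,-0.2],[0,0,-0.3,0,-0.2],[0,0,0,0,-0.2],[0,0,0,0,-0.2]]'
cat > st.py <<'E'
from h import *
from scipy.spatial.transform import Rotation as Rr
s=manip.get_state();M=Rr.from_rotvec(s['tool_rot']).as_matrix()
print(round(s['time'],2),s['tool_pos'].round(1),"jaw",np.degrees(np.arctan2(M[1,0],M[0,0])).round(2),"tilt",M[:,1].round(3),"F",s['ft_force'].round(2),"w",round(s['width']*85,2))
E
python3 st.py
```

```text
time: 1.1
tool_pos: [486.4, 299.3, 230.8]
tool_rot: [-1.184, -1.246, 1.247]
ft_force: [0.8, 0.4, -1.1]
width: 0.603
time: 1.7
tool_pos: [547.6, 214.0, 177.2]
tool_rot: [-1.11, -1.352, 1.352]
ft_force: [-0.1, 0.4, 0.4]
width: 0.599
1.7 [547.6 214.  177.2] jaw 101.22 tilt [-0.001  0.    -1.   ] F [-0.08  0.4   0.44] w 50.92
```

```bash
python3 -m inch '[[0.03,-0.03,-0.9,0,-0.2],[0,0,-0.9,0,-0.2],[0,0,-0.9,0,-0.2],[0,0,0,0,-0.2],[0,0,0,0,-0.2]]'
python3 - <<'E'
from h import *
import runpy
for n in("side","top"):
    p,d=shot(n,"1")
    u,v=proj(n,(548,213,75));u=int(u);v=int(v)
    cv2.imwrite(f"pics/c_{n}1.png",cv2.resize(p[max(0,v-60):v+50,max(0,u-70):u+70,::-1],None,fx=5,fy=5))
runpy.run_path("st.py")
E
```

```text
time: 2.2
tool_pos: [549.0, 213.4, 97.2]
tool_rot: [-1.11, -1.353, 1.352]
ft_force: [0.8, 0.6, 0.0]
width: 0.599
2.3 [550.3 213.2  98.7] jaw 101.23 tilt [ 0.004  0.001 -1.   ] F [ 0.6  -0.11  0.82] w 50.81
```

View pics/c_side1.png

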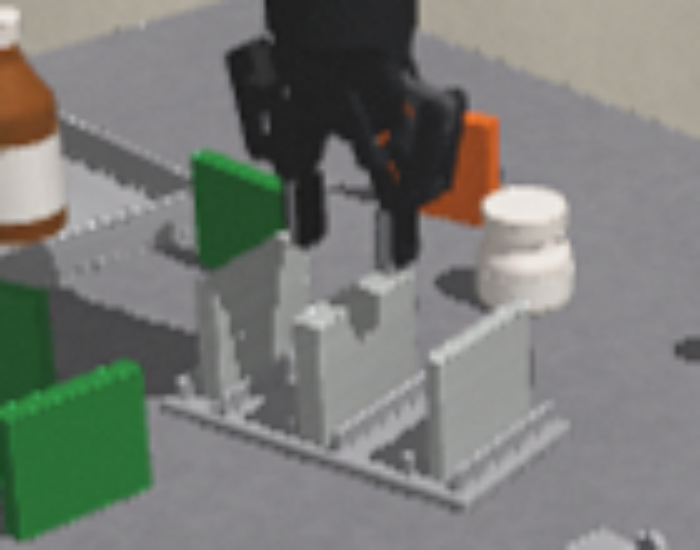

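View pics/c_top1.png

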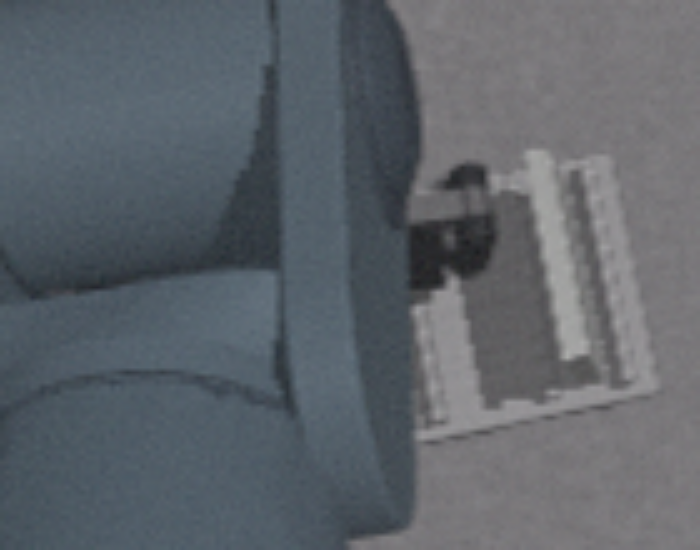

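Seen from the side, the fingers straddle the middle plate: left tip at crop (305,240), right tip at (400,262), plate top edge from (315,320) to (400,275). Next I descend and pinch.

```bash
python3 -m inch '[[0,0,-0.6,0,-0.2],[0,0,-0.6,0,-0.2],[0,0,-0.47,0,-0.2],[0,0,0,0,-0.2],[0,0,0,0,0.3]]' 20; python3 st.py
python3 -m inch '[[0,0,0,0,1],[0,0,0,0,1],[0,0,0,0,1],[0,0,0,0,1],[0,0,0,0,1],[0,0,0,0,1]]' 20; python3 st.py
```

```text
time: 2.8
tool_pos: [549.6, 212.6, 47.0]
tool_rot: [-1.111, -1.352, 1.351]
ft_force: [0.0, 0.6, 0.4]
width: 0.452
2.8 [549.6 212.6  47. ] jaw 101.19 tilt [ 0.001  0.    -1.   ] F [0.04 0.64 0.39] w 38.44
time: 3.4
tool_pos: [550.0, 212.7, 47.5]
tool_rot: [-1.112, -1.353, 1.35]
ft_force: [0.1, 0.7, 6.2]
width: 0.206
3.4 [550.  212.7  47.5] jaw 101.18 tilt [ 0.002  0.    -1.   ] F [0.07 0.73 6.25] w 17.51
```

Opening reads 17.5 mm, so it's the 18 mm plate, which agrees with the top view (18.8, against 14.6 and 10.2 for the others). I'll raise the grip force and lift.

```bash
python3 -m inch '[[0,0,0,0,1],[0,0,0,0,1],[0,0,0.2,0,1],[0,0,0.4,0,1],[0,0,0.8,0,1],[0,0,1,0,1],[0,0,1,0,1],[0,0,0.6,0,1],[0,0,0,0,1],[0,0,0,0,1]]' 80; python3 st.py
```

```text
time: 4.4
tool_pos: [548.5, 212.3, 165.8]
tool_rot: [-1.11, -1.351, 1.352]
ft_force: [-0.2, -0.1, -3.1]
width: 0.195
4.4 [548.5 212.3 165.8] jaw 101.18 tilt [-0.001 -0.    -1.   ] F [-0.19 -0.06 -3.11] w 16.58
```

```bash
python3 -m inch '[[-0.12,-0.5,0,-0.35,1],[-0.12,-0.94,0,-0.35,1],[-0.12,-0.94,0,-0.35,1],[-0.12,-0.94,0,-0.35,1],[-0.12,-0.94,0,-0.35,1],[-0.12,-0.94,0,-0.35,1],[-0.12,-0.94,0,-0.35,1],[-0.12,-0.94,0,-0.35,1],[-0.12,-0.94,0,-0.35,1],[-0.12,-0.94,0,-0.35,1]]' 80; 
python3 -m inch '[[-0.12,-0.94,0,-0.35,1],[-0.12,-0.94,0,-0.35,1],[-0.12,-0.94,0,-0.35,1],[-0.12,-0.94,0,-0.35,1],[-0.12,-0.94,0,-0.35,1],[-0.12,-0.94,0,-0.35,1],[-0.12,-0.5,-0.5,-0.4,1],[0,0,-0.5,0,1],[0,0,0,0,1],[0,0,0,0,1]]'
python3 - <<'E'
from h import *
import runpy
runpy.run_path("st.py")
for n in("side","top"):
    p,d=shot(n,"2")
    u,v=proj(n,(487,-267,80));u=int(u);v=int(v)
    cv2.imwrite(f"pics/c_{n}2.png",cv2.resize(p[max(0,v-60):v+50,max(0,u-70):u+70,::-1],None,fx=5,fy=5))
E
```

```text
time: 5.4
tool_pos: [511.1, -57.8, 164.3]
tool_rot: [-1.258, -1.123, 1.127]
ft_force: [1.1, 0.1, -2.5]
width: 0.198
time: 6.4
tool_pos: [487.0, -239.0, 134.5]
tool_rot: [-1.343, -0.964, 0.965]
ft_force: [-0.0, 0.6, -2.4]
width: 0.2
6.4 [ 487.  -239.   134.5] jaw 71.23 tilt [-0.003  0.002 -1.   ] F [-0.02  0.61 -2.44] w 16.99
```

View pics/c_side2.png

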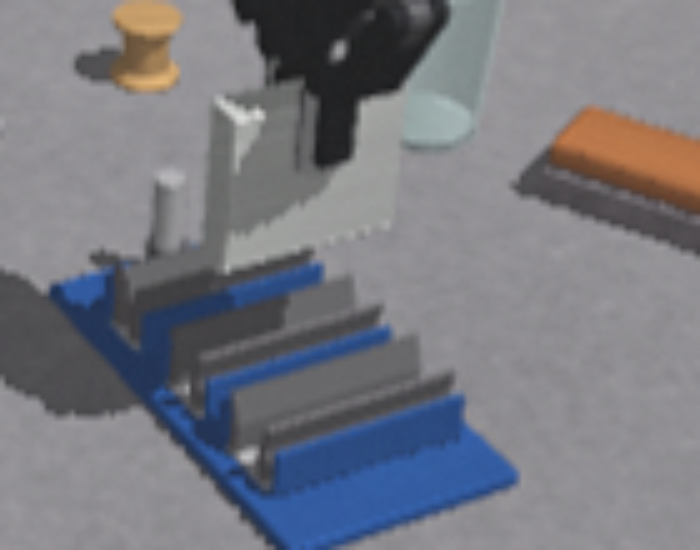

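View pics/c_top2.png

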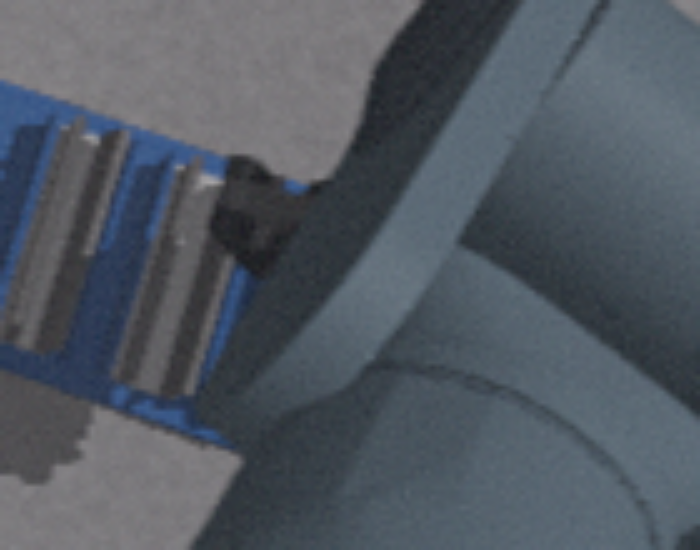

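```bash
python3 -m inch '[[0,-0.5,0,0,1],[0,-0.43,0,0,1],[0,0,0,0,1],[0,0,0,0,1]]' 80
cat > m.py <<'E'
from h import *
import runpy,sys
tag=sys.argv[1]
runpy.run_path("st.py")
a=np.radians(-18.75);ex=np.array([np.cos(a),np.sin(a)]);ey=np.array([-ex[1],ex[0]])
R,t,f,cx,cy=cam("side");print("side cam at",(-R.T@t).round())
p,d=shot("side",tag);W=cloud("side",d)
X=W[...,:2]@ex;Y=W[...,:2]@ey;Z=W[...,2]
u,v=map(int,proj("side",(487,-267,60)))
cv2.imwrite(f"pics/c_side{tag}.png",cv2.resize(p[v-60:v+50,u-70:u+70,::-1],None,fx=5,fy=5,interpolation=cv2.INTER_NEAREST))
hsv=cv2.cvtColor(p,cv2.COLOR_RGB2HSV)
m=(d>0)&(abs(X-547)<60)&(abs(Y+96)<25)&(Z>45)&(Z<170)&(hsv[...,2]>95)&(hsv[...,1]<60)
m=cv2.morphologyEx(m.astype(np.uint8),cv2.MORPH_OPEN,np.ones((2,2)))>0
print(m.sum(),"x'",np.percentile(X[m],[1,3,97,99]).round(1),"y'",np.percentile(Y[m],[1,3,50,97,99]).round(1),"z",np.percentile(Z[m],[1,3,97,99]).round(1))
h,e=np.histogram(Y[m],np.arange(-120,-70,2));print(dict(zip(e[:-1].astype(int).tolist(),h.tolist())))
# end-face pixels: near min x'
q=m&(X<np.percentile(X[m],1)+4);print("end face y'",np.percentile(Y[q],[3,50,97]).round(1),q.sum())
E
python3 m.py 3
python3 - <<'E'
from h import *
d=np.load("pics/side0.npy");W=cloud("side",d);p=cv2.imread("pics/side0.png");hsv=cv2.cvtColor(p,cv2.COLOR_BGR2HSV)
H=W[...,2];k=(hsv[...,0]>100)&(hsv[...,0]<125)&(hsv[...,1]>120)&(H>4)&(H<14)&(d>0)&(abs(W[...,0]-500)<120)&(abs(W[...,1]+220)<150)
print(k.sum(),cv2.minAreaRect(W[k][:,:2].astype(np.float32)))
a=np.radians(-18.75);ex=np.array([np.cos(a),np.sin(a)]);ey=np.array([-ex[1],ex[0]])
X=W[...,:2]@ex;Y=W[...,:2]@ey
k=(d>0)&(H>34)&(H<42)&(abs(X-547)<50)&(Y>-125)&(Y<25)
h,e=np.histogram(Y[k],np.arange(-125,26,2));print(dict(zip(e[:-1].astype(int).tolist(),h.tolist())))
print(np.percentile(X[k],[1,99]))
E
```

```text
time: 6.9
tool_pos: [487.9, -269.0, 136.4]
tool_rot: [-1.347, -0.963, 0.963]
ft_force: [-0.2, 0.0, -2.7]
width: 0.197
6.9 [ 487.9 -269.   136.4] jaw 71.13 tilt [ 0.  0. -1.] F [-0.23  0.04 -2.66] w 16.75
side cam at [-244. -764.  691.]
1057 x' [506.8 507.7 674.2 726. ] y' [-112.3 -108.6 -104.    11.1   63. ] z [  1.1   2.6 168.7 170.1]
{-120: 0, -118: 0, -116: 1, -114: 6, -112: 15, -110: 9, -108: 91, -106: 403, -104: 285, -102: 58, -100: 22, -98: 21, -96: 30, -94: 27, -92: 8, -90: 3, -88: 1, -86: 0, -84: 0, -82: 0, -80: 0, -78: 0, -76: 0, -74: 0}
end face y' [-184.1  -99.7  -90.5] 164
1008 ((501.78558349609375, -218.68190002441406), (201.67140197753906, 107.5425796508789), 72.35122680664062)
{-125: 0, -123: 0, -121: 0, -119: 1, -117: 0, -115: 1, -113: 0, -111: 4, -109: 33, -107: 47, -105: 17, -103: 3, -101: 0, -99: 0, -97: 0, -95: 0, -93: 0, -91: 0, -89: 0, -87: 2, -85: 24, -83: 53, -81: 46, -79: 12, -77: 1, -75: 0, -73: 0, -71: 0, -69: 0, -67: 0, -65: 1, -63: 2, -61: 0, -59: 8, -57: 32, -55: 40, -53: 20, -51: 2, -49: 0, -47: 0, -45: 0, -43: 0, -41: 1, -39: 0, -37: 29, -35: 46, -33: 39, -31: 13, -29: 1, -27: 0, -25: 0, -23: 0, -21: 0, -19: 0, -17: 1, -15: 1, -13: 1, -11: 1, -9: 0, -7: 7, -5: 40, -3: 33, -1: 16, 1: 2, 3: 0, 5: 0, 7: 0, 9: 1, 11: 26, 13: 38, 15: 32, 17: 14, 19: 2, 21: 0, 23: 0}
[503.44972367 592.35285603]
```

View pics/c_side3.png

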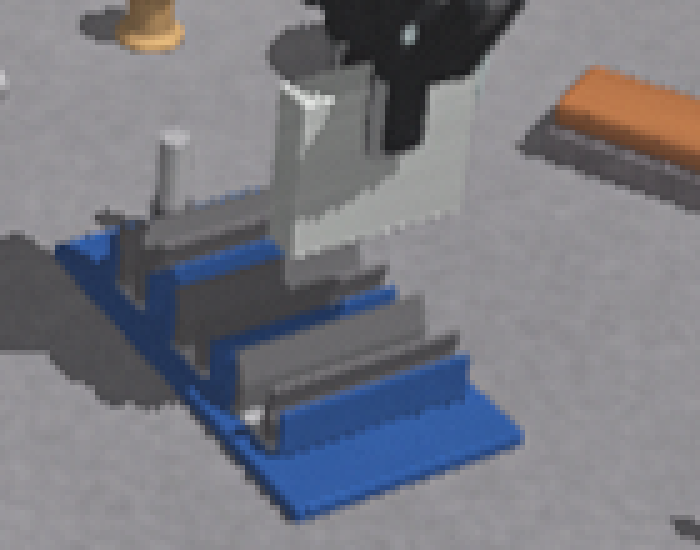

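```bash
python3 - <<'E'
from h import *
a=np.radians(-18.75);ex=np.array([np.cos(a),np.sin(a)]);ey=np.array([-ex[1],ex[0]])
d=np.load("pics/side3.npy");W=cloud("side",d);p=np.load("pics/side3_rgb.npy");hsv=cv2.cvtColor(p,cv2.COLOR_RGB2HSV)
X=W[...,:2]@ex;Y=W[...,:2]@ey;Z=W[...,2]
m=(d>0)&(abs(X-547)<60)&(abs(Y+105)<6)&(Z>70)&(Z<180)&(hsv[...,2]>85)
print(m.sum(),np.median(Y[m]),np.percentile(X[m],[1,2,98,99]),np.percentile(Z[m],[1,2,98,99]))
A=np.c_[X[m]-547,Z[m]-130,np.ones(m.sum())];k=abs(Y[m]-np.median(Y[m]))<3
print(np.linalg.lstsq(A[k],Y[m][k],rcond=None)[0])
# plate tall edges: end face
e=(d>0)&(X>500)&(X<512)&(Y>-112)&(Y<-80)&(Z>100)&(Z<160)
print("end",e.sum(),np.percentile(Y[e],[2,50,98]),np.median(X[e]))
# same measurement for cheek outer(-y') reference: side0 blue wall & steel cheek of thick groove
d0=np.load("pics/side0.npy");W0=cloud("side",d0);X0=W0[...,:2]@ex;Y0=W0[...,:2]@ey;Z0=W0[...,2]
for lo,hi in((14,20),(20,26),(26,32),(32,36),(36,40)):
    for y0,y1 in((-125,-98),(-92,-70)):
        q=(d0>0)&(abs(X0-547)<35)&(Y0>y0)&(Y0<y1)&(Z0>lo)&(Z0<hi);print(lo,hi,y0,q.sum(),np.percentile(Y0[q],[5,25,50,75,95]).round(1) if q.sum() else '')
E
```

```text
908 -104.29942999759993 [507.27947179 507.84372315 586.49011611 587.24129673] [ 99.81658843 100.52656364 168.80648461 169.28132861]
[-1.31916605e-03 -4.68917941e-03 -1.04310751e+02]
end 174 [-106.42086415  -98.07841797  -87.50300617] 508.5941325128442
14 20 -125 69 [-116.4 -115.3 -114.5 -113.8 -112.1]
14 20 -92 6 [-86.1 -85.  -83.1 -82.7 -81.1]
20 26 -125 82 [-116.4 -115.1 -114.1 -112.8 -102.2]
20 26 -92 48 [-85.9 -85.  -84.1 -83.4 -82.1]
26 32 -125 132 [-116.4 -114.7 -112.4 -105.1 -103.3]
26 32 -92 87 [-86.4 -85.  -84.  -82.8 -81.4]
32 36 -125 52 [-115.5 -113.1 -106.7 -105.5 -104.9]
32 36 -92 57 [-84.9 -83.7 -82.6 -81.2 -79. ]
36 40 -125 53 [-108.2 -107.2 -106.3 -104.8 -103.4]
36 40 -92 57 [-83.9 -82.2 -81.2 -79.6 -78.7]
```

The plate hangs upright and parallel to the groove, about 1 mm off in y' and 0.5 mm in x'. I'll correct that and lower it to just above the cheeks.

```bash
python3 -m inch '[[0.03,0.03,-0.5,0,1],[0,0,-0.7,0,1],[0,0,-0.5,0,1],[0,0,-0.1,0,1],[0,0,0,0,1],[0,0,0,0,1]]' 80
python3 m.py 4
```

```text
time: 7.55
tool_pos: [489.2, -267.9, 82.8]
tool_rot: [-1.348, -0.964, 0.964]
ft_force: [0.8, -0.4, -2.1]
width: 0.196
7.55 [ 489.2 -267.9   82.8] jaw 71.19 tilt [ 0.001 -0.001 -1.   ] F [ 0.75 -0.41 -2.07] w 16.67
side cam at [-244. -764.  691.]
992 x' [507.8 508.7 619.  662.3] y' [-109.6 -107.5 -102.4  -58.   -15.3] z [  1.6   5.1 115.4 116.3]
{-120: 0, -118: 0, -116: 0, -114: 0, -112: 5, -110: 19, -108: 14, -106: 133, -104: 405, -102: 191, -100: 48, -98: 21, -96: 32, -94: 23, -92: 23, -90: 8, -88: 4, -86: 15, -84: 15, -82: 1, -80: 0, -78: 0, -76: 0, -74: 0}
end face y' [-104.7  -98.4  -90.1] 152
```

View pics/c_side4.png

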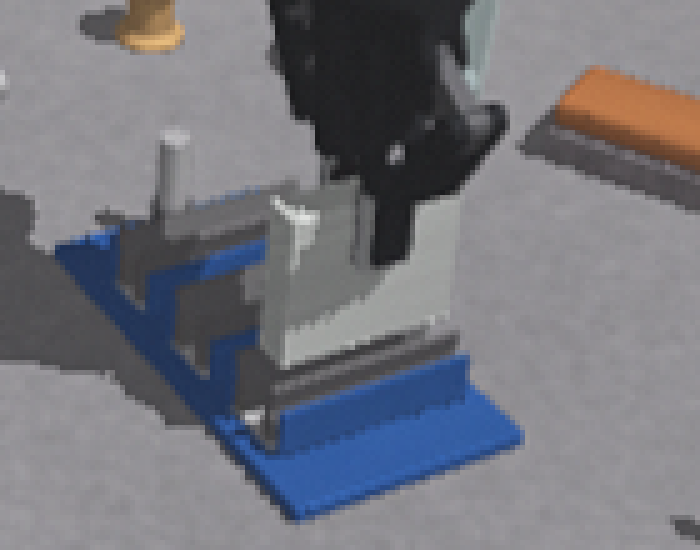

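The plate is over the thick groove, with its lower edge from crop (283,365) to (455,318). Now I'll insert it slowly in small steps.

```bash
python3 -m inch '[[0,0,-0.15,0,1],[0,0,-0.15,0,1],[0,0,0,0,1]]' 80; python3 st.py
python3 -m inch '[[0,0,-0.1,0,1],[0,0,-0.1,0,1],[0,0,0,0,1]]' ; python3 st.py
```

```text
time: 7.9
tool_pos: [488.3, -267.2, 72.5]
tool_rot: [-1.346, -0.964, 0.964]
ft_force: [0.1, -0.3, -2.6]
width: 0.197
7.9 [ 488.3 -267.2   72.5] jaw 71.18 tilt [-0.001  0.001 -1.   ] F [ 0.09 -0.34 -2.55] w 16.77
time: 8.2
tool_pos: [489.0, -267.1, 67.0]
tool_rot: [-1.347, -0.965, 0.963]
ft_force: [2.5, 2.3, -3.3]
width: 0.198
8.2 [ 489.  -267.1   67. ] jaw 71.18 tilt [ 0.001  0.001 -1.   ] F [ 2.51  2.27 -3.25] w 16.83
```

```bash
python3 -m inch '[[0,0,-0.1,0,1],[0,0,0,0,1]]' 80; python3 st.py
python3 -m inch '[[0,0,-0.1,0,1],[0,0,0,0,1]]' ; python3 st.py
```

```text
time: 8.4
tool_pos: [489.0, -267.6, 64.2]
tool_rot: [-1.347, -0.965, 0.964]
ft_force: [2.4, 2.7, -0.9]
width: 0.2
8.4 [ 489.  -267.6   64.2] jaw 71.2 tilt [ 0.001 -0.    -1.   ] F [ 2.45  2.67 -0.86] w 17.01
time: 8.6
tool_pos: [488.8, -267.7, 60.9]
tool_rot: [-1.347, -0.964, 0.964]
ft_force: [2.8, 1.9, -2.3]
width: 0.196
8.6 [ 488.8 -267.7   60.9] jaw 71.2 tilt [ 0. -0. -1.] F [ 2.82  1.91 -2.25] w 16.66
```

```bash
python3 -m inch '[[0.01,0.03,0,0,1],[0,0,0,0,1]]' 80; python3 st.py
python3 -m inch '[[0.01,0.02,0,0,1],[0,0,-0.05,0,1],[0,0,0,0,1]]' ; python3 st.py
```

```text
time: 8.8
tool_pos: [489.0, -266.9, 61.0]
tool_rot: [-1.348, -0.964, 0.964]
ft_force: [2.0, -0.3, -4.0]
width: 0.196
8.8 [ 489.  -266.9   61. ] jaw 71.2 tilt [ 0.    -0.001 -1.   ] F [ 1.97 -0.34 -3.96] w 16.67
time: 9.1
tool_pos: [489.3, -266.3, 59.8]
tool_rot: [-1.347, -0.964, 0.965]
ft_force: [0.4, -0.9, -0.5]
width: 0.2
9.1 [ 489.3 -266.3   59.8] jaw 71.2 tilt [-0. -0. -1.] F [ 0.36 -0.89 -0.49] w 17.03
```

```bash
for i in 1; do python3 -m inch '[[0,0,-0.07,0,1],[0,0,0,0,1]]' 80|grep -E "pos|force"; python3 -m inch '[[0,0,-0.07,0,1],[0,0,0,0,1]]'|grep -E "pos|force";  python3 -m inch '[[0,0,-0.07,0,1],[0,0,0,0,1]]'|grep -E "pos|force"; done
```

```text
tool_pos: [489.3, -266.2, 57.6]
ft_force: [-0.2, -0.1, -1.3]
tool_pos: [489.3, -266.1, 55.3]
ft_force: [2.0, -1.0, -0.6]
tool_pos: [489.3, -266.1, 53.1]
ft_force: [1.5, -0.1, -1.9]
```

```bash
python3 -m inch '[[0,0,-0.05,0,1],[0,0,0,0,1]]' 80|grep -E "pos|force"; python3 -m inch '[[0,0,-0.05,0,1],[0,0,0,0,1]]'|grep -E "pos|force";  python3 -m inch '[[0,0,-0.04,0,1],[0,0,0,0,1]]'|grep -E "pos|force";python3 m.py 5
```

```text
tool_pos: [489.3, -266.1, 51.7]
ft_force: [0.8, -0.0, -0.4]
tool_pos: [489.3, -266.0, 50.2]
ft_force: [0.2, -1.8, -1.4]
tool_pos: [489.3, -266.1, 49.7]
ft_force: [-2.4, 0.9, 4.6]
10.3 [ 489.3 -266.1   49.7] jaw 71.19 tilt [-0.  0. -1.] F [-2.4   0.91  4.63] w 16.61
side cam at [-244. -764.  691.]
464 x' [507.6 508.3 588.2 637.1] y' [-109.4 -107.8 -100.8  -87.9  -43. ] z [ 1.5 40.7 83.  83.8]
{-120: 0, -118: 0, -116: 0, -114: 0, -112: 2, -110: 10, -108: 13, -106: 8, -104: 68, -102: 191, -100: 69, -98: 19, -96: 15, -94: 24, -92: 12, -90: 16, -88: 4, -86: 0, -84: 0, -82: 0, -80: 0, -78: 0, -76: 0, -74: 0}
end face y' [-103.3  -96.6  -88.3] 77
```

View pics/c_side5.png

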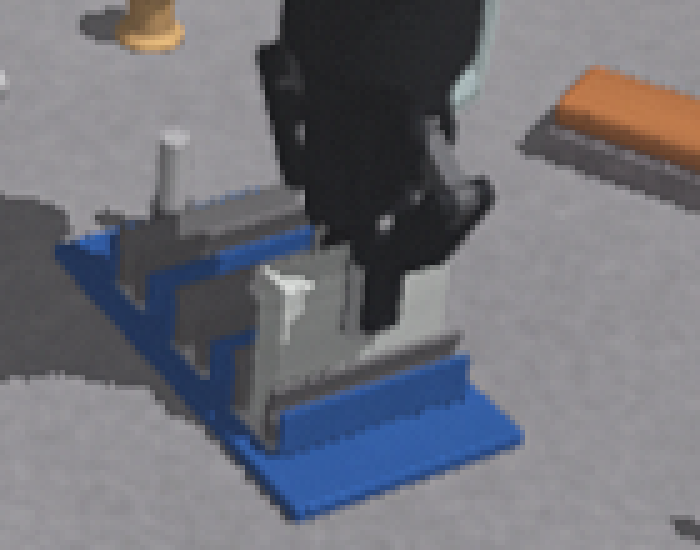

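```bash
python3 -m inch '[[0,0,-0.03,0,1],[0,0,0,0,1]]' 80|grep -E "pos|force"; python3 st.py
```

```text
tool_pos: [489.3, -266.1, 49.7]
ft_force: [-3.9, 3.2, 11.6]
10.55 [ 489.3 -266.1   49.7] jaw 71.2 tilt [-0.001  0.    -1.   ] F [-3.87  3.21 11.63] w 16.72
```

```bash
python3 -m inch '[[0,0,-0.03,0,1],[0,0,0,0,1]]' 80|grep -E "pos|force"; python3 -m inch '[[0,0,0,0,1]]'|grep -E "pos|force"
```

```text
tool_pos: [489.3, -266.1, 49.7]
ft_force: [-8.2, 5.1, 17.2]
tool_pos: [489.3, -266.1, 49.6]
ft_force: [-8.2, 4.5, 19.3]
```

```bash
python3 -m inch '[[0,0,0,0,1],[0,0,0,0,1]]'|grep -E "time|force"; python3 -m inch '[[0,0,0,0,1],[0,0,0,0,1]]'|grep -E "time|force"; python3 -m inch '[[0,0,0,0,1],[0,0,0,0,1]]'|grep -E "time|pos|force"
```

```text
time: 11.05
ft_force: [-7.2, 5.0, 18.2]
time: 11.25
ft_force: [-8.4, 5.7, 18.5]
time: 11.45
tool_pos: [489.3, -266.1, 49.6]
ft_force: [-7.8, 5.1, 18.2]
```

```bash
python3 -m inch '[[0,0,0,0,0.5],[0,0,0,0,0.3],[0,0,0,0,0],[0,0,0,0,-0.1],[0,0,0,0,-0.1]]' 20; python3 m.py 6
```

```text
time: 11.95
tool_pos: [489.2, -265.9, 47.1]
tool_rot: [-1.346, -0.964, 0.964]
ft_force: [-0.5, 0.4, -0.1]
width: 0.542
11.95 [ 489.2 -265.9   47.1] jaw 71.18 tilt [-0.  0. -1.] F [-0.52  0.44 -0.08] w 46.06
side cam at [-244. -764.  691.]
462 x' [507.4 508.2 583.1 602.4] y' [-140.8 -119.3 -100.8  -88.9  -75.6] z [ 26.4  43.3  95.6 117.4]
{-120: 2, -118: 8, -116: 2, -114: 2, -112: 0, -110: 0, -108: 0, -106: 7, -104: 82, -102: 180, -100: 47, -98: 25, -96: 30, -94: 21, -92: 17, -90: 18, -88: 2, -86: 0, -84: 0, -82: 0, -80: 0, -78: 0, -76: 0, -74: 0}
end face y' [-104.4  -97.   -88.6] 84
```

View pics/c_side6.png

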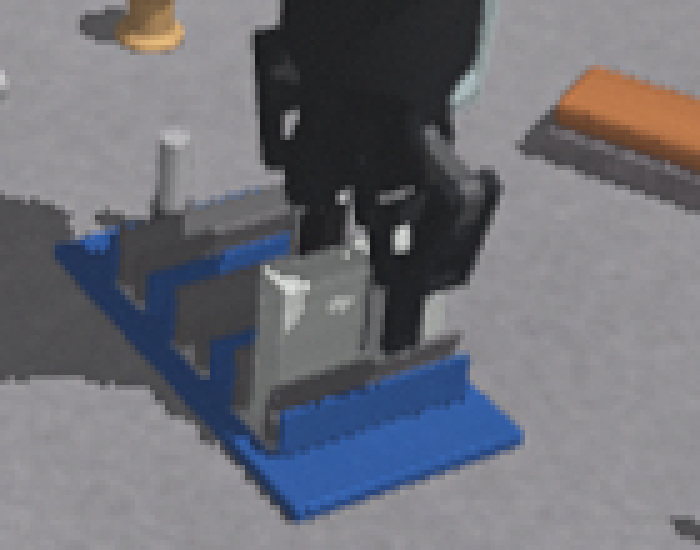

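The fingers are open and clear of the plate, which stands in the thick groove (top corner at crop (262,268)). I'll retract straight up and then sideways for an unobstructed top view.

```bash
python3 -m inch '[[0,0,0.3,0,-0.1],[0,0,0.8,0,-0.1],[0,0,1,0,-0.1],[0,0,1,0,-0.1],[0,0,1,0,-0.1],[0,0.6,0.5,0,-0.1],[-0.3,0.9,0,0,-0.1],[-0.3,0.9,0,0,-0.1],[-0.3,0.9,0,0,-0.1],[-0.3,0.9,0,0,-0.1]]' | head -1
python3 -m inch '[[-0.3,0.9,0,0,-0.1],[-0.3,0.9,0,0,-0.1],[-0.3,0.9,0,0,-0.1],[-0.3,0.9,0,0,-0.1],[0,0.9,0,0,-0.1],[0,0.9,0,0,-0.1],[0,0,0,0,-0.1]]' | head -2
python3 - <<'E'
from h import *
a=np.radians(-18.75);ex=np.array([np.cos(a),np.sin(a)]);ey=np.array([-ex[1],ex[0]])
for n in("side","top"):
    p,d=shot(n,"7");W=cloud(n,d);X=W[...,:2]@ex;Y=W[...,:2]@ey;Z=W[...,2]
    m=(d>0)&(abs(X-547)<50)&(abs(Y+95)<20)&(Z>72)&(Z<90)
    if m.sum(): print(n,m.sum(),"topz",np.median(Z[m]),"x'",np.percentile(X[m],[2,98]).round(1),"y'",np.percentile(Y[m],[2,98]).round(1),cv2.minAreaRect(W[m][:,:2].astype(np.float32)))
    if n=="side":
        f=(d>0)&(abs(X-547)<37)&(abs(Y+103)<5)&(Z>42)&(Z<78)
        print("face lsq",np.linalg.lstsq(np.c_[X[f]-547,Z[f]-60,np.ones(f.sum())],Y[f],rcond=None)[0])
E
```

```text
time: 13.0
time: 13.7
tool_pos: [417.0, 24.0, 186.0]
side 353 topz 81.10965876488271 x' [508.9 586.3] y' [-103.4  -83.8] ((489.16339111328125, -264.7232360839844), (21.418399810791016, 81.113525390625), 71.71018981933594)
face lsq [ 3.71861790e-04  3.70886151e-03 -1.01245888e+02]
top 470 topz 79.97966828706228 x' [508.7 586. ] y' [-104.8  -86.8] ((488.0583190917969, -266.81585693359375), (19.241437911987305, 80.79206848144531), 71.37738037109375)
```

View pics/top7.png

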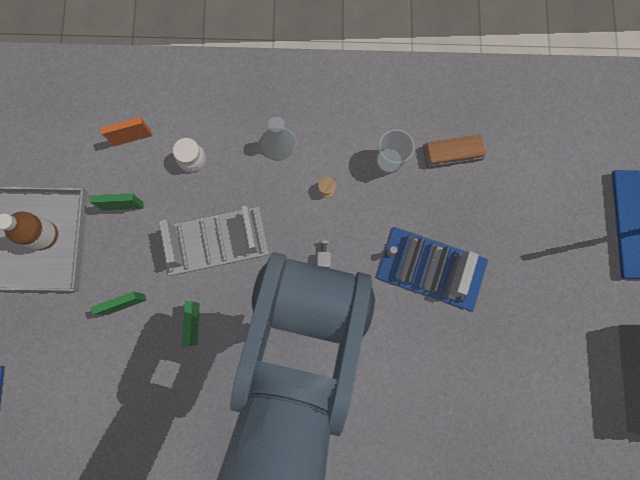

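View pics/side7.png

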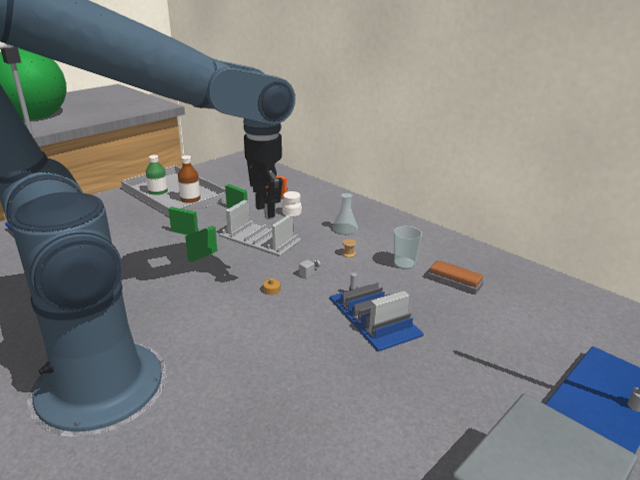

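In the top view the plate's upper edge is at z = 80.0 (expected 80) and its centre is at x' 547.4, y' -95.8. The groove is at 547.2, -95.7. The other two plates and the bystanders look unmoved, so I'm handing the job in.

```bash
python3 -c "
from h import *
print(manip.get_state()['ft_force'].round(1)); print(order.sign_off())"
```

```text
[0.4 0.1 0. ]
the job is handed in; nothing more can be done
None
```

I pinched the middle plate and the jaws stopped at about 17.5 mm, so it is the 18 mm plate. I put it straight into the thick groove, the one farthest from the post, without trying the other two. The job was handed in at about 14 s.

- **Insertion:** midway down there was about 3 N of sideways force from one cheek. I moved the plate 1–2 mm across the groove, which cleared most of it, and then lowered it to the hard floor.
- **Final press:** the wrist read 17–19 N downward for about 0.8 s, which is about 21 N on the holder with the plate's weight. About 9 N of sideways force built up during the press and was gone after I let go. I then opened the fingers and moved the arm clear.
- **Last checks, top camera:** the plate's upper edge reads 80.0 mm, as it should when fully home. It is centred within about 0.2 mm both ways and parallel to the groove. No leaning showed in the side view.
- **Disagreement:** the side camera reads that edge about 1 mm higher (81.1 mm). Its sideways positions also differ by 1–2 mm, which is within the 2 mm calibration.
- **Everything else:** by eye in the last pictures, the other two plates and the bystanders are where they were. Part of the top view was hidden by the arm.

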